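# Slide the brass spindle into its keeper lane

### The arm

A 6-joint arm with a two-finger parallel gripper is mounted at the origin on the work surface. World frame = base frame: x ahead of the robot, y to its left, z up, the work surface at z = 0. Lengths are in m, angles in rad, forces in N, time in s.
With the tool pointing down it reaches from about 0.35 to 0.875 m from the base axis. Payload 4.2 kg.
Tool frame: the origin (TCP) lies on the centre line of the jaws, within the pads' length; the fingertips stand 11 mm ahead of it and the grasp point (between the pads) lies 8 mm behind it; z points along the fingers, y is the line along which they close (so a half turn about z gives the same grasp; the last joint's range is limited). The gripper opens to 85 mm and grips with 20 to 120 N. Pads are 22 mm wide; open, the fingers measure 114 mm over their backs; the gripper's body (76 mm by 85 mm) begins 54 mm behind the grasp point. The pads swing forward as they close: fully open they stand 13 mm farther back than shut.
Start: joints at [-1.057, 0.385, 0.008, 0, -1.194, -0.259], TCP at [0.158, -0.605, 0.204] pointing down, gripper open.
Joint ranges: [-3.14, 3.14], [-1.21, 2.06], [-1.07, 1.41], [-3.16, 2.05], [-2.99, -0.16], [-3.1, 3.1]. Speed limits (rad/s): [2.79, 2.79, 3.14, 3.14, 3.14, 3.14].

### API

Orientations are given as a rotation vector (axis times angle).
In Python, from rig import sense, optics, ctrl gives the robot as it stands.
- The arm moves only by the tool move_arm, never from a script. Its argument "commands" is a list of rows, each an object of numbers: "dx", "dy", "dz": the shift along the tool's x, y, z in units of 30 mm (1.0 is 30 mm); "wx", "wy", "wz": the turn, a rotation vector about the tool's x, y, z in units of 6 degrees (1.0 is 6 degrees); "jaw": the closure in counts, from 0 (fully open) to 255 (shut). In form: [{"dx": .., "dy": .., "dz": .., "wx": .., "wy": .., "wz": .., "jaw": ..}, ...]. A call has 1 to 12 rows; each row shifts and turns the commanded pose from where the row before left it, along the tool's axes as they then stand; what a row does not reach is not made up. A row lasts 1/12 s, in which the tool goes at most 41.7 mm and 7.16 degrees, less where a joint would pass 70% of its speed; a pose out of reach is approached as far as the arm can. A call is refused whole if a number of a shift passes 1 or a number of a turn 1, either way. A call with a gripper value outside its range is refused whole. The fingers move at their own pace and stop on an object; "force" is the grip in N (left out, the last holds). Time passes only in rows, so rows that do not move let the fingers close. It gives the time, the measured TCP pose, the force, the opening and the grip force at its end, in the units of the state.
- sense(): the state, without advancing time (a new reading comes with each control period).
- optics.capture(name): name is "scene" or "side" or "wrist"; returns a dict with "image" (420x560x3 uint8, red, green, blue), "fx", "fy", "cx", "cy" (pixels), "D" ([k1, k2, p1, p2, k3] as OpenCV has them; the pictures are not rectified), "R" (3x3) and "t" (3): a world point X has camera coordinates R X + t; the wrist camera has in their place "T_tool_cam" (4x4, takes a point from camera to tool coordinates, whose origin is the TCP and whose axes are the flange's). Camera axes: x right, y down, z forward; pixel columns grow to the right and rows downward; lengths in m; the calibration is good to about 2 mm. A picture is of the moment at which its call begins: read the wrist's pose just before it. There is no depth.
- ctrl.sign_off(): hands the job in; it is judged then, once.
The state is a dict: "clock": time; "joints": joint angles; "joint_velocities": joint speeds; "joint_efforts": joint torques, N m; "eef_pos": TCP position; "ee_rot": TCP orientation; "contact_force": force on the tool from outside, world axes, zero at the start; "wrist_torque": the same for the moment, N m; "grip_width": finger opening in m; "gripper_force": force on a finger pad.
Only numpy, scipy, OpenCV 4.12 (cv2) and the standard library are available. Lean on these libraries where they do the work, as an engineer would, in place of code of your own. Each camera call takes 0.05 s, during which the arm holds its last target. There are 200 camera calls.

### The job

Put the brass flanged spindle away in the storage lane with the yellow strips: slide it in through the lane's open mouth, its flange under the strips and its stem standing up in the gap between them, until it is fully home against the end stop, and let go of it there, upright. Leave the loose bright-steel and black spindles standing where they are.

Things in the scene. Friction and masses are not known exactly. Their poses are not given: they have to be found in the camera images.
- spindle_brass: brass-coloured spindle, loose, standing upright: a round flange 60 mm across and 8 mm thick at the foot, and on it a plain round stem 24 mm across up to 110 mm height (grip the stem from above, well above 30 mm); about 0.45 kg. Origin at the centre of its underside, z up along the stem; it looks the same from every side.
- lane_yellow: lane with yellow strips and end stop, fixed, no floor of its own (a like blue one stands beside it). Origin on the bench where the spindle's axis is when its flange touches the stop; x points inwards, z up. Open mouth at x -90 mm, stop face +30, back +40. Walls 80 mm apart inside, 100 outside. Over the walls two strips overhang, leaving a 44 mm gap along the middle; undersides 24 mm, tops 30 mm high.
- spindle_steel: same flanged spindle as the brass one (flange 60 mm across, stem 24 mm, 110 mm tall, about 0.45 kg, loose, upright; origin at the centre of its underside, z up), but bright steel; a bystander on the open bench.
- spindle_black: same flanged spindle as the brass one (flange 60 mm across, stem 24 mm, 110 mm tall, about 0.45 kg, loose, upright; origin at the centre of its underside, z up), but black; a bystander on the open bench.
Things that resemble listed ones, but are neither listed nor needed, are in the scene too. Of the things like the spindle_brass, leave any that is purple; of the rest the smaller one is meant. Several things look just like the lane_yellow: the one meant starts farthest from the robot's base.

How it is judged:
By the outcome, as a careful person would: the job done as asked, in the order asked, and still so for the second after the job is handed in, with the robot touching nothing.
It also fails if it takes over 40 s, if anything falls off the work surface, if the arm or the gripper's body presses on something with over 40 N, if the wrist force passes 120 N, or if a joint passes its speed limit or range.

## Working session

There is one attempt and no reset: what is moved stays moved. The work goes in short steps, Python scripts to look and compute and a tool call to move; the robot and the scene stay as the last step left them, time stands still between calls to the robot, and variables do not carry over. Pictures are saved under pics/ and viewed, at most 10 in all, crops included, and the job is handed in when it is done.

Besides the shell and the picture viewer there is one more tool, called after "Emit:" as name([rows], argument=value, ...), one row to a line, values as JSON. move_arm: Moves the arm, as the interface text tells. Its arguments: {"type":"object","properties":{"commands":{"type":"array","items":{"type":"object","properties":{"dx":{"type":"number"},"dy":{"type":"number"},"dz":{"type":"number"},"wx":{"type":"number"},"wy":{"type":"number"},"wz":{"type":"number"},"jaw":{"type":"number"}}}},"force":{"type":"number"}},"required":["commands"]}

```bash
mkdir -p pics; python3 - <<'E'
from rig import sense, optics
import cv2,pickle
d={}
for n in("scene","side"):
    c=optics.capture(n);d[n]=c;cv2.imwrite(f"pics/{n}0.png",cv2.resize(c["image"][:,:,::-1],(784,588),interpolation=cv2.INTER_CUBIC))
pickle.dump(d,open("d0.pkl","wb"))
s=sense();print(s["clock"],s["eef_pos"],s["ee_rot"],s["grip_width"])
E
```

```text
0.1 [ 0.15739059 -0.60424635  0.20280958] [ 0.39886201 -3.115789   -0.0031628 ] 0.08531681970103061
```

View pics/scene0.png

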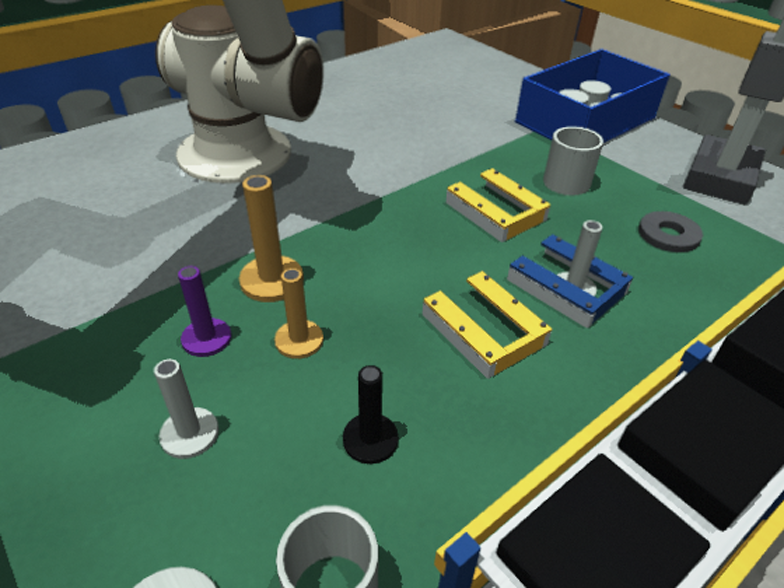

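View pics/side0.png

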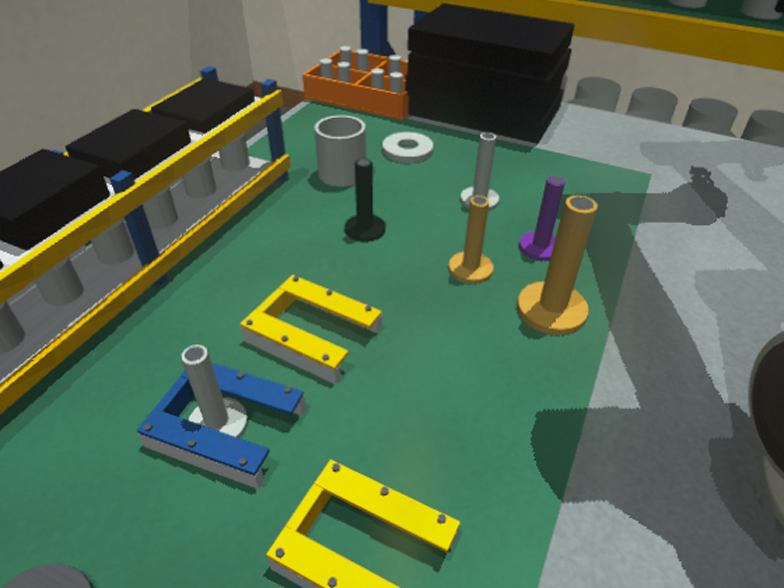

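Scene view, 784x588 picture. There are three spindles like the brass one: purple (205,335), which must be left; large brass (265,275); and small brass (298,337), which is the one meant because it is the smaller of the non-purple ones. The yellow lanes are at (497,203) and (488,322), and the second looks farther from the base. I'll confirm both in enlarged crops.

```bash
python3 - <<'E'
import cv2,pickle
d=pickle.load(open("d0.pkl","rb"))
for n,(x,y) in dict(scene=(190,110),side=(160,120)).items():
    c=d[n]["image"][y:y+165,x:x+220,::-1]
    cv2.imwrite(f"pics/{n}1.png",cv2.resize(c,None,fx=3.6,fy=3.6,interpolation=cv2.INTER_CUBIC))
E
```

```text
(no output)
```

View pics/scene1.png

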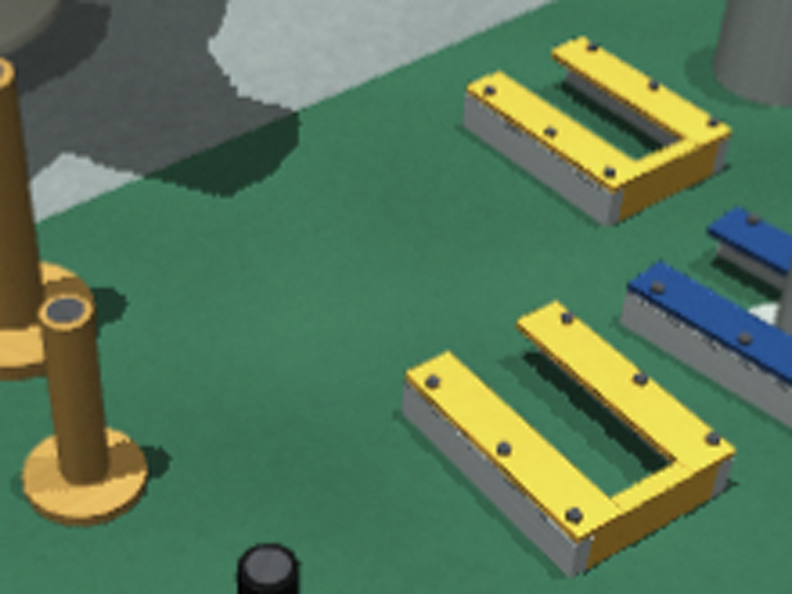

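View pics/side1.png

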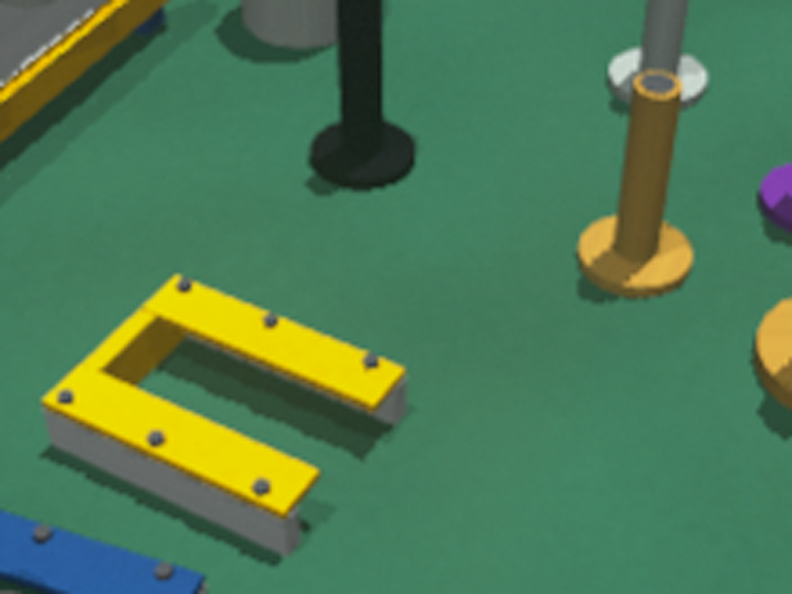

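Crop check: the small brass spindle's top is at (67,310) in the scene crop and (657,84) in the side crop. The lower yellow lane's strip-top corners are clear in both. Next I'll compute the positions.

```bash
cat > h.py <<'E'
import numpy as np,cv2
def plane(c,px,z,R=None,t=None):
    R=np.array(c["R"]) if R is None else R; t=np.array(c["t"]) if t is None else t
    K=np.array([[c["fx"],0,c["cx"]],[0,c["fy"],c["cy"]],[0,0,1.]])
    n=cv2.undistortPoints(np.array(px,float).reshape(-1,1,2),K,np.array(c["D"],float))[:,0]
    r=np.c_[n,np.ones(len(n))]@R; o=-R.T@t
    return o+r*((np.asarray(z)-o[2])/r[:,2])[:,None]
E
python3 - <<'E'
import pickle,numpy as np
from scipy.spatial.transform import Rotation as Rn
from h import *
np.set_printoptions(precision=4,suppress=True)
d=pickle.load(open("d0.pkl","rb"))
f=lambda n,p,z:plane(d[n],(np.array(p)+.5)/3.6-.5+dict(scene=(190,110),side=(160,120))[n],z)
model=np.array([[-90,50],[-90,22],[-90,-22],[-90,-50],[40,-50],[40,50]])/1e3
def fit(P):
    P=P[:,:2]; best=None
    for m in(model,model*[1,-1]):
        a=m-m.mean(0);b=P-P.mean(0);U,S,V=np.linalg.svd(a.T@b)
        D=np.diag([1,np.sign(np.linalg.det(U@V))]);R=(U@D@V).T
        o=P.mean(0)-R@m.mean(0);e=np.linalg.norm(m@R.T+o-P,axis=1)
        if best is None or e.max()<best[2].max():best=(o,np.degrees(np.arctan2(R[1,0],R[0,0])),e)
    return best
S=f("scene",[(405,373),(448,352),(518,321),(556,301),(735,450),(582,538)],.03)
T=f("side",[(284,515),(320,471),(375,408),(405,370),(178,275),(43,402)],.03)
print(fit(S));print(fit(T))
print("other lane",f("scene",[(465,92),(585,38),(730,132),(617,190)],.03).mean(0))
for n,p in(("scene",[(67,310),(85,474)]),("side",[(657,84),(636,254)])):print(n,f(n,p,[.11,.008]))
g=lambda p,z:plane(d["scene"],np.array(p)/1.4,z)
print("steel,black,purple,bigbrass",g([(168,368),(371,374),(189,272),(258,182)],[.11,.11,.11,.16]))
print("blue lane spindle",g([(593,226)],.11))
E
```

```text
(array([0.6149, 0.0393]), np.float64(-3.98634045056328), array([0.0002, 0.0006, 0.0012, 0.0004, 0.0012, 0.001 ]))
(array([0.6113, 0.0411]), np.float64(-4.383270743471223), array([0.0003, 0.0007, 0.0002, 0.0011, 0.0005, 0.0014]))
other lane [0.4157 0.2447 0.03  ]
scene [[ 0.4619 -0.1559  0.11  ]
 [ 0.4643 -0.158   0.008 ]]
side [[ 0.461  -0.1546  0.11  ]
 [ 0.4591 -0.1521  0.008 ]]
steel,black,purple,bigbrass [[ 0.508  -0.321   0.11  ]
 [ 0.6325 -0.1732  0.11  ]
 [ 0.3896 -0.245   0.11  ]
 [ 0.3448 -0.1248  0.16  ]]
blue lane spindle [[0.6127 0.1941 0.11  ]]
```

The lane meant is at about (0.613, 0.040), yaw −4.2°. It is farther from the base (0.61 m) than the other yellow lane (0.48 m). The brass spindle is at about (0.461, −0.155), and both views agree. I'll turn the tool to the lane's axes and move over the spindle.

Emit:
move_arm([
  {"wz": 1, "jaw": 0},
  {"wz": 1},
  {"wz": 1},
  {"wz": 0.13},
  {"dx": -0.57, "dy": 0.98},
  {"dx": -0.57, "dy": 0.98},
  {"dx": -0.57, "dy": 0.98},
  {"dx": -0.57, "dy": 0.98},
  {"dx": -0.57, "dy": 0.98},
  {"dx": -0.57, "dy": 0.98},
  {"dx": -0.57, "dy": 0.98},
  {"dx": -0.57, "dy": 0.98},
], force=50)

```text
schema error: expected keys dx, dy, dz, wx, wy, wz, jaw
```

Emit:
move_arm([
  {"dx": -0.56, "dy": 0.98},
  {"dx": -0.56, "dy": 0.98},
  {"dx": -0.56, "dy": 0.98},
  {"dx": -0.56, "dy": 0.98},
  {"dx": -0.56, "dy": 0.98},
  {"dx": -0.56, "dy": 0.98},
  {"dx": -0.56, "dy": 0.98},
  {"dx": -0.56, "dy": 0.98},
  {},
  {},
])

```text
schema error: expected keys dx, dy, dz, wx, wy, wz, jaw
```

```bash
python3 - <<'E'
from rig import sense, optics
import cv2,pickle,numpy as np
from scipy.spatial.transform import Rotation as Rn
s=sense();c=optics.capture("wrist");pickle.dump((s,c),open("w0.pkl","wb"))
cv2.imwrite("pics/w0.png",c["image"][:,:,::-1])
print(s["clock"],s["eef_pos"],s["joints"]);print(Rn.from_rotvec(s["ee_rot"]).as_matrix().round(4))
# expected tool offset to the spindle
print(Rn.from_rotvec(s["ee_rot"]).inv().apply(np.array([.4615,-.1545,.077])-s["eef_pos"])/.03)
E
```

```text
0.1 [ 0.15739059 -0.60424635  0.20280958] [-1.05740328e+00  3.85513045e-01  6.76133101e-03 -4.40868477e-04
 -1.19405176e+00 -2.58589052e-01]
[[-9.678e-01 -2.519e-01 -6.000e-04]
 [-2.519e-01  9.678e-01  1.900e-03]
 [ 1.000e-04  2.000e-03 -1.000e+00]]
[-13.58693909  11.94603399   4.21650015]
```

View pics/w0.png

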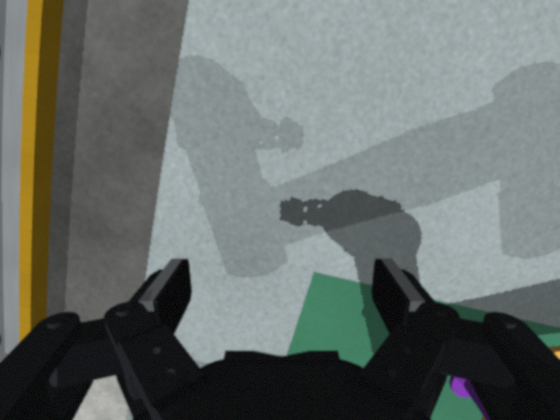

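The moves were refused because every row needs all the keys. The wrist picture therefore only shows the start pose: bare bench, and part of the purple spindle at (460,385).

Emit:
move_arm([
  {"dx": 0, "dy": 0, "dz": 0, "wx": 0, "wy": 0, "wz": 1, "jaw": 0},
  {"dx": 0, "dy": 0, "dz": 0, "wx": 0, "wy": 0, "wz": 1, "jaw": 0},
  {"dx": 0, "dy": 0, "dz": 0, "wx": 0, "wy": 0, "wz": 1, "jaw": 0},
  {"dx": 0, "dy": 0, "dz": 0, "wx": 0, "wy": 0, "wz": 0.13, "jaw": 0},
  {"dx": -0.57, "dy": 0.98, "dz": 0, "wx": 0, "wy": 0, "wz": 0, "jaw": 0},
  {"dx": -0.57, "dy": 0.98, "dz": 0, "wx": 0, "wy": 0, "wz": 0, "jaw": 0},
  {"dx": -0.57, "dy": 0.98, "dz": 0, "wx": 0, "wy": 0, "wz": 0, "jaw": 0},
  {"dx": -0.57, "dy": 0.98, "dz": 0, "wx": 0, "wy": 0, "wz": 0, "jaw": 0},
  {"dx": -0.57, "dy": 0.98, "dz": 0, "wx": 0, "wy": 0, "wz": 0, "jaw": 0},
  {"dx": -0.57, "dy": 0.98, "dz": 0, "wx": 0, "wy": 0, "wz": 0, "jaw": 0},
  {"dx": -0.57, "dy": 0.98, "dz": 0, "wx": 0, "wy": 0, "wz": 0, "jaw": 0},
  {"dx": -0.57, "dy": 0.98, "dz": 0, "wx": 0, "wy": 0, "wz": 0, "jaw": 0},
], force=50)

```text
clock: 1.15
eef_pos: [0.3117, -0.3787, 0.2038]
ee_rot: [0.111, 3.14, 0.0]
contact_force: [0.5, -0.2, -0.2]
grip_width: 0.0857
gripper_force: 0.0
```

Emit:
move_arm([
  {"dx": -0.56, "dy": 0.98, "dz": 0, "wx": 0, "wy": 0, "wz": 0, "jaw": 0},
  {"dx": -0.56, "dy": 0.98, "dz": 0, "wx": 0, "wy": 0, "wz": 0, "jaw": 0},
  {"dx": -0.56, "dy": 0.98, "dz": 0, "wx": 0, "wy": 0, "wz": 0, "jaw": 0},
  {"dx": -0.56, "dy": 0.98, "dz": 0, "wx": 0, "wy": 0, "wz": 0, "jaw": 0},
  {"dx": -0.56, "dy": 0.98, "dz": 0, "wx": 0, "wy": 0, "wz": 0, "jaw": 0},
  {"dx": -0.56, "dy": 0.98, "dz": 0, "wx": 0, "wy": 0, "wz": 0, "jaw": 0},
  {"dx": 0, "dy": 0, "dz": 0, "wx": 0, "wy": 0, "wz": 0, "jaw": 0},
  {"dx": 0, "dy": 0, "dz": 0, "wx": 0, "wy": 0, "wz": 0, "jaw": 0},
  {"dx": 0, "dy": 0, "dz": 0, "wx": 0, "wy": 0, "wz": 0, "jaw": 0},
])

```text
clock: 1.9
eef_pos: [0.4242, -0.2115, 0.2036]
ee_rot: [-0.112, -3.139, -0.0]
contact_force: [0.8, -0.5, -0.2]
grip_width: 0.085
gripper_force: 0.0
```

```bash
cat > w.py <<'E'
from rig import sense, optics
import cv2,pickle,sys,numpy as np
from scipy.spatial.transform import Rotation as Rn
np.set_printoptions(precision=4,suppress=True)
s=sense();n=sys.argv[1]
M=Rn.from_rotvec(s["ee_rot"])
print(s["clock"],s["eef_pos"],s["joints"],s["contact_force"],s["grip_width"],s["gripper_force"]);print(M.as_matrix())
print(M.inv().apply(np.array(eval(sys.argv[2]))-s["eef_pos"])/.03)
if n!="-":
    c=optics.capture(n);pickle.dump((s,c),open(sys.argv[3]+".pkl","wb"));cv2.imwrite(f"pics/{sys.argv[3]}.png",c["image"][:,:,::-1])
E
python3 w.py wrist "[.4615,-.1545,.077]" w1
```

```text
1.9 [ 0.4242 -0.2115  0.2036] [-0.1188  0.1261 -0.3469 -0.     -1.0984 -1.5233] [ 0.771  -0.4687 -0.1543] 0.08498974162022421 0.0
[[-0.9975  0.0712 -0.0006]
 [ 0.0712  0.9975  0.0001]
 [ 0.0006  0.0001 -1.    ]]
[-1.1062  1.9851  4.221 ]
```

View pics/w1.png

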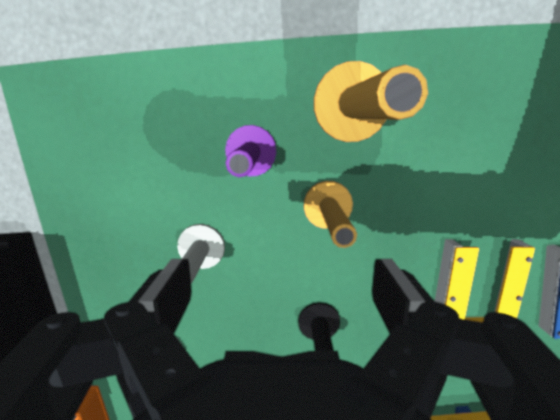

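The wrist view shows the small brass spindle with its top at (344,236) and flange centre at (329,205). Purple is at (248,152), the big brass at (352,100) and steel at (201,246). I'll cross-check the spindle from here.

```bash
python3 - <<'E'
import pickle,numpy as np
from scipy.spatial.transform import Rotation as Rn
from h import *
s,c=pickle.load(open("w1.pkl","rb"))
T=np.eye(4);T[:3,:3]=Rn.from_rotvec(s["ee_rot"]).as_matrix();T[:3,3]=s["eef_pos"]
W=np.linalg.inv(T@np.array(c["T_tool_cam"]))
print(plane(c,[(344,236),(329,205)],[.11,.008],W[:3,:3],W[:3,3]).round(4))
E
```

```text
[[ 0.461  -0.1568  0.11  ]
 [ 0.4606 -0.1554  0.008 ]]
```

Emit:
move_arm([
  {"dx": -0.55, "dy": 0.97, "dz": 0, "wx": 0, "wy": 0, "wz": 0, "jaw": 0},
  {"dx": -0.54, "dy": 0.98, "dz": 0, "wx": 0, "wy": 0, "wz": 0, "jaw": 0},
  {"dx": 0, "dy": 0, "dz": 0, "wx": 0, "wy": 0, "wz": 0, "jaw": 0},
  {"dx": 0, "dy": 0, "dz": 0.84, "wx": 0, "wy": 0, "wz": 0, "jaw": 0},
  {"dx": 0, "dy": 0, "dz": 0.84, "wx": 0, "wy": 0, "wz": 0, "jaw": 0},
  {"dx": 0, "dy": 0, "dz": 0.84, "wx": 0, "wy": 0, "wz": 0, "jaw": 0},
  {"dx": 0, "dy": 0, "dz": 0.84, "wx": 0, "wy": 0, "wz": 0, "jaw": 0},
  {"dx": 0, "dy": 0, "dz": 0.84, "wx": 0, "wy": 0, "wz": 0, "jaw": 0},
  {"dx": 0, "dy": 0, "dz": 0, "wx": 0, "wy": 0, "wz": 0, "jaw": 0},
  {"dx": 0, "dy": 0, "dz": 0, "wx": 0, "wy": 0, "wz": 0, "jaw": 0},
], force=50)

```text
clock: 2.78
eef_pos: [0.4603, -0.1568, 0.0772]
ee_rot: [-0.116, -3.136, 0.001]
contact_force: [0.5, 0.1, 0.9]
grip_width: 0.0856
gripper_force: 0.0
```

Emit:
move_arm([
  {"dx": 0, "dy": 0, "dz": 0, "wx": 0, "wy": 0, "wz": 0, "jaw": 255},
  {"dx": 0, "dy": 0, "dz": 0, "wx": 0, "wy": 0, "wz": 0, "jaw": 255},
  {"dx": 0, "dy": 0, "dz": 0, "wx": 0, "wy": 0, "wz": 0, "jaw": 255},
  {"dx": 0, "dy": 0, "dz": 0, "wx": 0, "wy": 0, "wz": 0, "jaw": 255},
  {"dx": 0, "dy": 0, "dz": 0, "wx": 0, "wy": 0, "wz": 0, "jaw": 255},
  {"dx": 0, "dy": 0, "dz": 0, "wx": 0, "wy": 0, "wz": 0, "jaw": 255},
  {"dx": 0, "dy": 0, "dz": 0, "wx": 0, "wy": 0, "wz": 0, "jaw": 255},
  {"dx": 0, "dy": 0, "dz": 0, "wx": 0, "wy": 0, "wz": 0, "jaw": 255},
  {"dx": 0, "dy": 0, "dz": 0, "wx": 0, "wy": 0, "wz": 0, "jaw": 255},
  {"dx": 0, "dy": 0, "dz": 0, "wx": 0, "wy": 0, "wz": 0, "jaw": 255},
])

```text
clock: 3.62
eef_pos: [0.4621, -0.156, 0.0788]
ee_rot: [0.113, 3.138, -0.001]
contact_force: [-0.7, -1.4, 5.7]
grip_width: 0.0201
gripper_force: 48.8
```

```bash
python3 w.py - "[.478,.0499,.0]"
```

```text
3.6167 [ 0.4621 -0.156   0.0788] [ 0.0088  0.2901 -0.4945  0.0011 -0.7847 -1.6527] [-0.7482 -1.437   5.7012] 0.02007272519206124 48.77287209033966
[[-0.9974  0.0722  0.0015]
 [ 0.0722  0.9974 -0.0008]
 [-0.0015 -0.0007 -1.    ]]
[-0.0298  6.8847  2.6223]
```

The grip force is good, but the width reads 20 mm where 24 mm was expected. I'll lift a little and look.

Emit:
move_arm([
  {"dx": 0, "dy": 0, "dz": -0.3, "wx": 0, "wy": 0, "wz": 0, "jaw": 255},
  {"dx": 0, "dy": 0, "dz": -0.4, "wx": 0, "wy": 0, "wz": 0, "jaw": 255},
  {"dx": 0, "dy": 0, "dz": 0, "wx": 0, "wy": 0, "wz": 0, "jaw": 255},
  {"dx": 0, "dy": 0, "dz": 0, "wx": 0, "wy": 0, "wz": 0, "jaw": 255},
])

```text
clock: 3.95
eef_pos: [0.4612, -0.1553, 0.0986]
ee_rot: [0.115, 3.139, 0.001]
contact_force: [0.0, 0.5, -4.6]
grip_width: 0.0202
gripper_force: 49.0
```

```bash
python3 w.py side "[.478,.0499,.0]" s2; python3 -c "
import cv2
a=cv2.imread('pics/s2.png')[40:230,250:450];b=cv2.imread('pics/s2.png')
from rig import optics
c=optics.capture('scene')['image'][130:320,120:320,::-1]
cv2.imwrite('pics/s3.png',cv2.resize(cv2.hconcat([a,c.copy()]),None,fx=2,fy=2,interpolation=2))"
```

```text
3.95 [ 0.4612 -0.1553  0.0986] [ 0.0092  0.2621 -0.4711 -0.0009 -0.8373 -1.6528] [ 0.0241  0.5292 -4.6024] 0.02015576869611976 49.032222032547
[[-0.9973  0.0733  0.0003]
 [ 0.0733  0.9973  0.0007]
 [-0.0003  0.0007 -1.    ]]
[-0.0545  6.8617  3.2923]
```

View pics/s3.png

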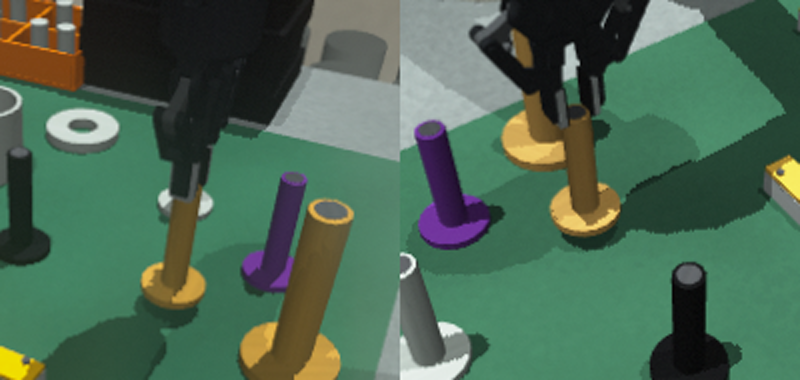

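Lifted cleanly and upright. Next I'll measure the flange against the TCP, using the flange-top centres at (336.5,182) in side and (212.5,234) in scene.

```bash
python3 - <<'E'
import pickle
from h import *
d=pickle.load(open("d0.pkl","rb"))
for z in(.02,.028):print(z,plane(d["side"],[(336.5,182)],z).round(4),plane(d["scene"],[(212.5,234)],z).round(4))
print(plane(d["scene"],[(208.5,186)],.13).round(4))
E
```

```text
0.02 [[ 0.4631 -0.1607  0.02  ]] [[ 0.459 -0.155  0.02 ]]
0.028 [[ 0.4605 -0.1508  0.028 ]] [[ 0.4659 -0.1586  0.028 ]]
[[ 0.4632 -0.1541  0.13  ]]
```

The spindle sits centred in the grip. I'll carry it to a point in front of the mouth and lower it to just above the bench.

Emit:
move_arm([
  {"dx": 0.01, "dy": 0.6, "dz": 0, "wx": 0, "wy": 0, "wz": 0, "jaw": 255},
  {"dx": 0.01, "dy": 0.9, "dz": 0, "wx": 0, "wy": 0, "wz": 0, "jaw": 255},
  {"dx": 0.01, "dy": 0.9, "dz": 0, "wx": 0, "wy": 0, "wz": 0, "jaw": 255},
  {"dx": 0.01, "dy": 0.9, "dz": 0, "wx": 0, "wy": 0, "wz": 0, "jaw": 255},
  {"dx": 0.02, "dy": 0.9, "dz": 0, "wx": 0, "wy": 0, "wz": 0, "jaw": 255},
  {"dx": 0.02, "dy": 0.9, "dz": 0, "wx": 0, "wy": 0, "wz": 0, "jaw": 255},
  {"dx": 0.01, "dy": 0.9, "dz": 0, "wx": 0, "wy": 0, "wz": 0, "jaw": 255},
  {"dx": 0.01, "dy": 0.6, "dz": 0, "wx": 0, "wy": 0, "wz": 0, "jaw": 255},
  {"dx": 0, "dy": 0.26, "dz": 0.27, "wx": 0, "wy": 0, "wz": 0, "jaw": 255},
  {"dx": 0, "dy": 0, "dz": 0.27, "wx": 0, "wy": 0, "wz": 0, "jaw": 255},
  {"dx": 0, "dy": 0, "dz": 0, "wx": 0, "wy": 0, "wz": 0, "jaw": 255},
  {"dx": 0, "dy": 0, "dz": 0, "wx": 0, "wy": 0, "wz": 0, "jaw": 255},
])

```text
clock: 5.05
eef_pos: [0.4718, 0.0485, 0.0812]
ee_rot: [-0.116, -3.135, 0.003]
contact_force: [-0.5, 0.2, -4.4]
grip_width: 0.02
gripper_force: 49.3
```

```bash
python3 w.py side "[.613,.040,.08]" s4; python3 -c "
import cv2
from rig import optics
a=cv2.imread('pics/s4.png')[130:320,120:320]
c=optics.capture('scene')['image'][120:310,240:440,::-1]
cv2.imwrite('pics/s5.png',cv2.resize(cv2.hconcat([a,c.copy()]),None,fx=2,fy=2,interpolation=2))"
```

```text
5.05 [0.4718 0.0485 0.0812] [ 0.4459  0.2694 -0.5176 -0.0003 -0.7884 -2.0904] [-0.4896  0.1558 -4.4262] 0.019973234702154705 49.31222677230835
[[-0.9973  0.0738 -0.0042]
 [ 0.0738  0.9973 -0.0018]
 [ 0.004  -0.0021 -1.    ]]
[-4.7133  0.0644  0.0196]
```

View pics/s5.png

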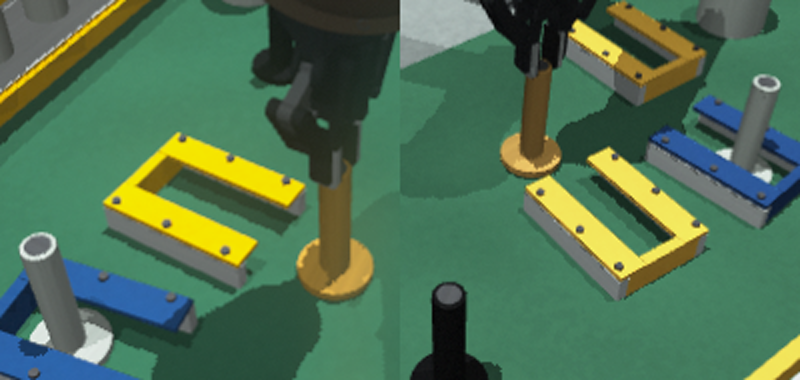

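The spindle stands in front of the mouth, with its flange centre at (335,263) in the left (side) panel and (530,155) in the right (scene) panel. I'll check the lateral alignment in lane coordinates.

```bash
python3 - <<'E'
import pickle
from h import *
d=pickle.load(open("d0.pkl","rb"))
a=np.radians(-4.2);R=np.array([[np.cos(a),np.sin(a)],[-np.sin(a),np.cos(a)]])
for n,p,o in(("side",(287,261),(.6113,.0411)),("scene",(305,197),(.6149,.0393))):
  for z in (.008,.011,.014):
    q=plane(d[n],[p],z)[0];print(n,z,q.round(4),(R@(q[:2]-o)).round(4))
E
```

```text
side 0.008 [0.4697 0.0458 0.008 ] [-0.1416 -0.0057]
side 0.011 [0.4687 0.0481 0.011 ] [-0.1427 -0.0034]
side 0.014 [0.4677 0.0505 0.014 ] [-0.1439 -0.0012]
scene 0.008 [0.473 0.047 0.008] [-0.142  -0.0027]
scene 0.011 [0.4755 0.0446 0.011 ] [-0.1394 -0.005 ]
scene 0.014 [0.478  0.0421 0.014 ] [-0.1367 -0.0072]
```

The flange is about 4 mm to the lane's −y side, within the ±10 mm clearance. I'll correct that while sliding in, stopping about 15 mm short.

Emit:
move_arm([
  {"dx": 0, "dy": 0.12, "dz": 0, "wx": 0, "wy": 0, "wz": 0, "jaw": 255},
  {"dx": -0.3, "dy": 0, "dz": 0, "wx": 0, "wy": 0, "wz": 0, "jaw": 255},
  {"dx": -0.4, "dy": 0, "dz": 0, "wx": 0, "wy": 0, "wz": 0, "jaw": 255},
  {"dx": -0.4, "dy": 0, "dz": 0, "wx": 0, "wy": 0, "wz": 0, "jaw": 255},
  {"dx": -0.4, "dy": 0, "dz": 0, "wx": 0, "wy": 0, "wz": 0, "jaw": 255},
  {"dx": 0, "dy": 0, "dz": 0, "wx": 0, "wy": 0, "wz": 0, "jaw": 255},
])

```text
clock: 5.65
eef_pos: [0.5221, 0.0502, 0.0831]
ee_rot: [0.115, 3.136, 0.001]
contact_force: [0.5, 1.4, -3.4]
grip_width: 0.0201
gripper_force: 49.3
```

Emit:
move_arm([
  {"dx": -0.3, "dy": 0, "dz": 0, "wx": 0, "wy": 0, "wz": 0, "jaw": 255},
  {"dx": -0.4, "dy": 0, "dz": 0, "wx": 0, "wy": 0, "wz": 0, "jaw": 255},
  {"dx": -0.4, "dy": 0, "dz": 0, "wx": 0, "wy": 0, "wz": 0, "jaw": 255},
  {"dx": -0.4, "dy": 0, "dz": 0, "wx": 0, "wy": 0, "wz": 0, "jaw": 255},
  {"dx": -0.4, "dy": 0, "dz": 0, "wx": 0, "wy": 0, "wz": 0, "jaw": 255},
  {"dx": -0.4, "dy": 0, "dz": 0, "wx": 0, "wy": 0, "wz": 0, "jaw": 255},
  {"dx": -0.3, "dy": 0, "dz": 0, "wx": 0, "wy": 0, "wz": 0, "jaw": 255},
  {"dx": 0, "dy": 0, "dz": 0, "wx": 0, "wy": 0, "wz": 0, "jaw": 255},
  {"dx": 0, "dy": 0, "dz": 0, "wx": 0, "wy": 0, "wz": 0, "jaw": 255},
])

```text
clock: 6.4
eef_pos: [0.5962, 0.0443, 0.0822]
ee_rot: [-0.115, -3.139, 0.0]
contact_force: [-0.3, -0.6, -4.1]
grip_width: 0.0199
gripper_force: 49.3
```

No contact and still free. I'll lower it to the bench, then creep forward in small steps.

Emit:
move_arm([
  {"dx": 0, "dy": 0, "dz": 0.1, "wx": 0, "wy": 0, "wz": 0, "jaw": 255},
  {"dx": 0, "dy": 0, "dz": 0, "wx": 0, "wy": 0, "wz": 0, "jaw": 255},
  {"dx": -0.15, "dy": 0, "dz": 0, "wx": 0, "wy": 0, "wz": 0, "jaw": 255},
  {"dx": -0.15, "dy": 0, "dz": 0, "wx": 0, "wy": 0, "wz": 0, "jaw": 255},
  {"dx": 0, "dy": 0, "dz": 0, "wx": 0, "wy": 0, "wz": 0, "jaw": 255},
  {"dx": 0, "dy": 0, "dz": 0, "wx": 0, "wy": 0, "wz": 0, "jaw": 255},
])

```text
clock: 6.9
eef_pos: [0.6062, 0.0438, 0.0812]
ee_rot: [0.114, 3.138, 0.0]
contact_force: [-2.7, -0.7, 5.7]
grip_width: 0.0201
gripper_force: 50.6
```

Emit:
move_arm([
  {"dx": -0.1, "dy": 0, "dz": 0, "wx": 0, "wy": 0, "wz": 0, "jaw": 255},
  {"dx": 0, "dy": 0, "dz": 0, "wx": 0, "wy": 0, "wz": 0, "jaw": 255},
  {"dx": 0, "dy": 0, "dz": 0, "wx": 0, "wy": 0, "wz": 0, "jaw": 255},
])

```text
clock: 7.15
eef_pos: [0.6093, 0.0436, 0.0815]
ee_rot: [0.114, 3.137, 0.0]
contact_force: [-2.3, -0.4, 6.6]
grip_width: 0.0198
gripper_force: 50.6
```

Emit:
move_arm([
  {"dx": -0.08, "dy": 0, "dz": 0, "wx": 0, "wy": 0, "wz": 0, "jaw": 255},
  {"dx": 0, "dy": 0, "dz": 0, "wx": 0, "wy": 0, "wz": 0, "jaw": 255},
  {"dx": 0, "dy": 0, "dz": 0, "wx": 0, "wy": 0, "wz": 0, "jaw": 255},
])

```text
clock: 7.4
eef_pos: [0.6118, 0.0434, 0.0818]
ee_rot: [0.113, 3.137, 0.0]
contact_force: [-3.2, -0.1, 6.6]
grip_width: 0.0202
gripper_force: 50.6
```

It now rests on the bench and drags with about 2–3 N of friction. I'll keep creeping until the stop pushes back.

Emit:
move_arm([
  {"dx": -0.06, "dy": 0, "dz": 0, "wx": 0, "wy": 0, "wz": 0, "jaw": 255},
  {"dx": 0, "dy": 0, "dz": 0, "wx": 0, "wy": 0, "wz": 0, "jaw": 255},
  {"dx": 0, "dy": 0, "dz": 0, "wx": 0, "wy": 0, "wz": 0, "jaw": 255},
])

```text
clock: 7.65
eef_pos: [0.6136, 0.0433, 0.082]
ee_rot: [0.113, 3.137, 0.0]
contact_force: [-2.8, -0.4, 7.7]
grip_width: 0.0199
gripper_force: 50.6
```

Emit:
move_arm([
  {"dx": -0.05, "dy": 0, "dz": 0, "wx": 0, "wy": 0, "wz": 0, "jaw": 255},
  {"dx": 0, "dy": 0, "dz": 0, "wx": 0, "wy": 0, "wz": 0, "jaw": 255},
  {"dx": 0, "dy": 0, "dz": 0, "wx": 0, "wy": 0, "wz": 0, "jaw": 255},
])

```text
clock: 7.9
eef_pos: [0.6152, 0.0432, 0.082]
ee_rot: [0.113, 3.136, 0.0]
contact_force: [-3.2, 0.6, 8.7]
grip_width: 0.0202
gripper_force: 50.6
```

Emit:
move_arm([
  {"dx": -0.05, "dy": 0, "dz": 0, "wx": 0, "wy": 0, "wz": 0, "jaw": 255},
  {"dx": 0, "dy": 0, "dz": 0, "wx": 0, "wy": 0, "wz": 0, "jaw": 255},
  {"dx": 0, "dy": 0, "dz": 0, "wx": 0, "wy": 0, "wz": 0, "jaw": 255},
])

```text
clock: 8.15
eef_pos: [0.6168, 0.0431, 0.0822]
ee_rot: [0.113, 3.136, 0.0]
contact_force: [-3.1, 1.1, 9.7]
grip_width: 0.0198
gripper_force: 50.6
```

Emit:
move_arm([
  {"dx": -0.05, "dy": 0, "dz": 0, "wx": 0, "wy": 0, "wz": 0, "jaw": 255},
  {"dx": 0, "dy": 0, "dz": 0, "wx": 0, "wy": 0, "wz": 0, "jaw": 255},
  {"dx": 0, "dy": 0, "dz": 0, "wx": 0, "wy": 0, "wz": 0, "jaw": 255},
])

```text
clock: 8.4
eef_pos: [0.6183, 0.043, 0.0821]
ee_rot: [0.113, 3.136, 0.0]
contact_force: [-2.4, -0.2, 8.7]
grip_width: 0.0198
gripper_force: 51.8
```

```bash
python3 w.py side "[.613,.040,.08]" s6; python3 -c "
import cv2
from rig import optics
a=cv2.imread('pics/s6.png')[150:300,150:300]
c=optics.capture('scene')['image'][150:300,280:430,::-1]
cv2.imwrite('pics/s7.png',cv2.resize(cv2.hconcat([a,c.copy()]),(800,400),interpolation=2))"
```

```text
8.4 [0.6183 0.043  0.0821] [ 0.3308  0.4806 -0.1669  0.0014 -0.9199 -1.9746] [-2.4466 -0.2418  8.6689] 0.019783106914384563 51.76719903945923
[[-0.9974  0.0721  0.0035]
 [ 0.0721  0.9974  0.    ]
 [-0.0035  0.0003 -1.    ]]
[ 0.1707 -0.1133  0.0678]
```

View pics/s7.png

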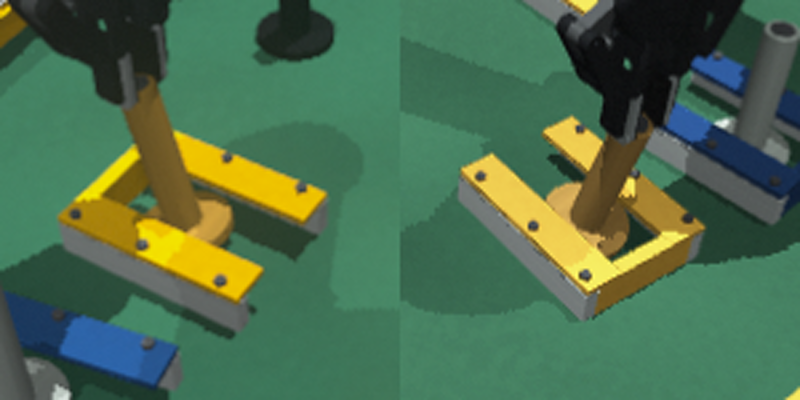

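Both panels show the spindle leaning forward in the grip: foot at (587,215), stem top near (637,128). Drag from the bench pivoted it about the pads. I'll measure the lean.

```bash
python3 - <<'E'
import pickle
from h import *
d=pickle.load(open("d0.pkl","rb"))
a=np.radians(-4.2);R=np.array([[np.cos(a),np.sin(a)],[-np.sin(a),np.cos(a)]])
k=400/150
for n,p,o in(("side",[(187/k+150,222/k+150),(147/k+150,82/k+150)],(.6113,.0411)),("scene",[(187/k+280,215/k+150),(240/k+280,122/k+150)],(.6149,.0393))):
    q=plane(d[n],p,[.013,.108]);print(n,((q[:,:2]-o)@R.T).round(4))
print(((np.array([.6183,.043])-[.613,.04])@R.T))
E
```

```text
side [[-0.0195  0.0013]
 [ 0.0039 -0.0067]]
scene [[-0.0204  0.0058]
 [ 0.0013  0.0121]]
[0.00506605 0.00338011]
```

The lean is about 13°, with the foot roughly 20 mm short of home. I'll back the tool off about 18 mm to stand it up, then let go gently.

Emit:
move_arm([
  {"dx": 0.15, "dy": 0, "dz": 0.02, "wx": 0, "wy": 0, "wz": 0, "jaw": 255},
  {"dx": 0.15, "dy": 0, "dz": 0.03, "wx": 0, "wy": 0, "wz": 0, "jaw": 255},
  {"dx": 0.15, "dy": 0, "dz": 0.03, "wx": 0, "wy": 0, "wz": 0, "jaw": 255},
  {"dx": 0.15, "dy": 0, "dz": 0.03, "wx": 0, "wy": 0, "wz": 0, "jaw": 255},
  {"dx": 0, "dy": 0, "dz": 0, "wx": 0, "wy": 0, "wz": 0, "jaw": 255},
  {"dx": 0, "dy": 0, "dz": 0, "wx": 0, "wy": 0, "wz": 0, "jaw": 255},
], force=20)

```text
clock: 9.0
eef_pos: [0.6009, 0.0442, 0.0798]
ee_rot: [0.112, 3.134, 0.0]
contact_force: [-2.5, -0.3, 10.9]
grip_width: 0.0201
gripper_force: 52.3
```

Emit:
move_arm([
  {"dx": 0, "dy": 0, "dz": 0, "wx": 0, "wy": 0, "wz": 0, "jaw": 160},
  {"dx": 0, "dy": 0, "dz": 0, "wx": 0, "wy": 0, "wz": 0, "jaw": 140},
  {"dx": 0, "dy": 0, "dz": 0, "wx": 0, "wy": 0, "wz": 0, "jaw": 120},
  {"dx": 0, "dy": 0, "dz": 0, "wx": 0, "wy": 0, "wz": 0, "jaw": 100},
  {"dx": 0, "dy": 0, "dz": 0, "wx": 0, "wy": 0, "wz": 0, "jaw": 80},
  {"dx": 0, "dy": 0, "dz": 0, "wx": 0, "wy": 0, "wz": 0, "jaw": 80},
  {"dx": 0, "dy": 0, "dz": 0, "wx": 0, "wy": 0, "wz": 0, "jaw": 80},
])

```text
clock: 9.58
eef_pos: [0.5991, 0.0443, 0.0761]
ee_rot: [-0.115, -3.139, 0.0]
contact_force: [0.2, 0.1, 0.9]
grip_width: 0.0585
gripper_force: 0.0
```

```bash
python3 w.py side "[.613,.040,.08]" s8; python3 -c "
import cv2
from rig import optics
a=cv2.imread('pics/s8.png')[150:300,150:300]
c=optics.capture('scene')['image'][150:300,280:430,::-1]
cv2.imwrite('pics/s9.png',cv2.resize(cv2.hconcat([a,c.copy()]),(800,400),interpolation=2))"
```

```text
9.5833 [0.5991 0.0443 0.0761] [ 0.343   0.4609 -0.2194  0.     -0.8908 -1.9868] [0.1955 0.105  0.8957] 0.05845063059764282 0.0
[[-0.9973  0.0729 -0.0002]
 [ 0.0729  0.9973 -0.0001]
 [ 0.0002 -0.0001 -1.    ]]
[-0.4732 -0.1077 -0.1312]
```

View pics/s9.png

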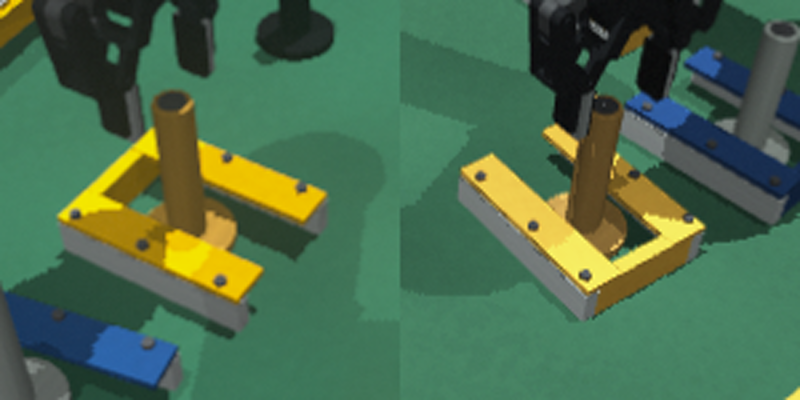

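It is upright again and still inside the lane, with the foot at (188,222) side and (590,220) scene. I'll locate it from its top: (174,100) side, (606,104) scene.

```bash
python3 - <<'E'
import pickle
from h import *
d=pickle.load(open("d0.pkl","rb"))
a=np.radians(-4.2);R=np.array([[np.cos(a),np.sin(a)],[-np.sin(a),np.cos(a)]])
k=400/150
for n,p,o in(("side",[(174/k+150,100/k+150),(188/k+150,224/k+150)],(.6113,.0411)),("scene",[(206/k+280,104/k+150),(188/k+280,219/k+150)],(.6149,.0393))):
    q=plane(d[n],p,[.11,.008]);print(n,q.round(4).tolist(),((q[:,:2]-o)@R.T).round(4).tolist())
E
```

```text
side [[0.5908, 0.0432, 0.11], [0.5934, 0.0411, 0.008]] [[-0.0206, 0.0006], [-0.0178, -0.0014]]
scene [[0.5943, 0.0454, 0.11], [0.595, 0.0485, 0.008]] [[-0.021, 0.0045], [-0.0205, 0.0077]]
```

It is at local x ≈ −20 mm, y ≈ +2 mm. I'll turn the gripper 90° so it closes along the lane: the pads then block the forward lean. Then I'll grip lower.

Emit:
move_arm([
  {"dx": 0.2, "dy": -0.03, "dz": 0, "wx": 0, "wy": 0, "wz": 0, "jaw": 0},
  {"dx": 0, "dy": 0, "dz": 0, "wx": 0, "wy": 0, "wz": 0, "jaw": 0},
  {"dx": 0, "dy": 0, "dz": 0, "wx": 0, "wy": 0, "wz": -1, "jaw": 0},
  {"dx": 0, "dy": 0, "dz": 0, "wx": 0, "wy": 0, "wz": -1, "jaw": 0},
  {"dx": 0, "dy": 0, "dz": 0, "wx": 0, "wy": 0, "wz": -1, "jaw": 0},
  {"dx": 0, "dy": 0, "dz": 0, "wx": 0, "wy": 0, "wz": -1, "jaw": 0},
  {"dx": 0, "dy": 0, "dz": 0, "wx": 0, "wy": 0, "wz": -1, "jaw": 0},
  {"dx": 0, "dy": 0, "dz": 0, "wx": 0, "wy": 0, "wz": -1, "jaw": 0},
  {"dx": 0, "dy": 0, "dz": 0, "wx": 0, "wy": 0, "wz": -1, "jaw": 0},
  {"dx": 0, "dy": 0, "dz": 0, "wx": 0, "wy": 0, "wz": -1, "jaw": 0},
])

```text
clock: 10.52
eef_pos: [0.5928, 0.0438, 0.0764]
ee_rot: [-1.18, 2.912, 0.0]
contact_force: [0.4, 0.5, 0.4]
grip_width: 0.0851
gripper_force: 0.0
```

Emit:
move_arm([
  {"dx": 0, "dy": 0, "dz": 0, "wx": 0, "wy": 0, "wz": -1, "jaw": 0},
  {"dx": 0, "dy": 0, "dz": 0, "wx": 0, "wy": 0, "wz": -1, "jaw": 0},
  {"dx": 0, "dy": 0, "dz": 0, "wx": 0, "wy": 0, "wz": -1, "jaw": 0},
  {"dx": 0, "dy": 0, "dz": 0, "wx": 0, "wy": 0, "wz": -1, "jaw": 0},
  {"dx": 0, "dy": 0, "dz": 0, "wx": 0, "wy": 0, "wz": -1, "jaw": 0},
  {"dx": 0, "dy": 0, "dz": 0, "wx": 0, "wy": 0, "wz": -1, "jaw": 0},
  {"dx": 0, "dy": 0, "dz": 0, "wx": 0, "wy": 0, "wz": -1, "jaw": 0},
  {"dx": 0, "dy": 0, "dz": 0, "wx": 0, "wy": 0, "wz": 0, "jaw": 0},
  {"dx": 0, "dy": 0, "dz": 0, "wx": 0, "wy": 0, "wz": 0, "jaw": 0},
])

```text
clock: 11.27
eef_pos: [0.5928, 0.0438, 0.0764]
ee_rot: [-2.136, 2.304, 0.0]
contact_force: [-0.2, 0.5, 0.1]
grip_width: 0.0853
gripper_force: 0.0
```

```bash
python3 w.py - "[.593,.0435,.058]"
```

```text
11.2667 [0.5928 0.0438 0.0764] [ 0.3459  0.4513 -0.2353 -0.     -0.8842 -0.4214] [-0.2132  0.4539  0.0978] 0.0853390397381052 0.0
[[-0.0755 -0.9971  0.    ]
 [-0.9971  0.0755  0.    ]
 [-0.     -0.     -1.    ]]
[ 0.0094 -0.0061  0.6122]
```

Emit:
move_arm([
  {"dx": 0, "dy": 0, "dz": 0.3, "wx": 0, "wy": 0, "wz": 0, "jaw": 0},
  {"dx": 0, "dy": 0, "dz": 0.3, "wx": 0, "wy": 0, "wz": 0, "jaw": 0},
  {"dx": 0, "dy": 0, "dz": 0, "wx": 0, "wy": 0, "wz": 0, "jaw": 60},
  {"dx": 0, "dy": 0, "dz": 0, "wx": 0, "wy": 0, "wz": 0, "jaw": 110},
  {"dx": 0, "dy": 0, "dz": 0, "wx": 0, "wy": 0, "wz": 0, "jaw": 150},
  {"dx": 0, "dy": 0, "dz": 0, "wx": 0, "wy": 0, "wz": 0, "jaw": 170},
  {"dx": 0, "dy": 0, "dz": 0, "wx": 0, "wy": 0, "wz": 0, "jaw": 190},
  {"dx": 0, "dy": 0, "dz": 0, "wx": 0, "wy": 0, "wz": 0, "jaw": 255},
  {"dx": 0, "dy": 0, "dz": 0, "wx": 0, "wy": 0, "wz": 0, "jaw": 255},
  {"dx": 0, "dy": 0, "dz": 0, "wx": 0, "wy": 0, "wz": 0, "jaw": 255},
], force=40)

```text
clock: 12.1
eef_pos: [0.5936, 0.0439, 0.0588]
ee_rot: [-2.138, 2.3, -0.001]
contact_force: [0.7, 0.3, 1.5]
grip_width: 0.0225
gripper_force: 39.3
```

Emit:
move_arm([
  {"dx": 0.04, "dy": 0, "dz": -0.03, "wx": 0, "wy": 0, "wz": 0, "jaw": 255},
  {"dx": 0, "dy": -0.1, "dz": 0, "wx": 0, "wy": 0, "wz": 0, "jaw": 255},
  {"dx": 0, "dy": -0.1, "dz": 0, "wx": 0, "wy": 0, "wz": 0, "jaw": 255},
  {"dx": 0, "dy": -0.1, "dz": 0, "wx": 0, "wy": 0, "wz": 0, "jaw": 255},
  {"dx": 0, "dy": 0, "dz": 0, "wx": 0, "wy": 0, "wz": 0, "jaw": 255},
  {"dx": 0, "dy": 0, "dz": 0, "wx": 0, "wy": 0, "wz": 0, "jaw": 255},
])

```text
clock: 12.6
eef_pos: [0.6024, 0.0419, 0.0588]
ee_rot: [-2.138, 2.301, -0.0]
contact_force: [-0.1, 0.1, -2.7]
grip_width: 0.0229
gripper_force: 39.7
```

Drag is low and the grip is straight. I'll creep to the stop, expected near x ≈ 0.613.

Emit:
move_arm([
  {"dx": 0, "dy": -0.1, "dz": 0, "wx": 0, "wy": 0, "wz": 0, "jaw": 255},
  {"dx": 0, "dy": -0.1, "dz": 0, "wx": 0, "wy": 0, "wz": 0, "jaw": 255},
  {"dx": 0, "dy": 0, "dz": 0, "wx": 0, "wy": 0, "wz": 0, "jaw": 255},
  {"dx": 0, "dy": 0, "dz": 0, "wx": 0, "wy": 0, "wz": 0, "jaw": 255},
])

```text
clock: 12.93
eef_pos: [0.6084, 0.0416, 0.0588]
ee_rot: [-2.138, 2.301, -0.0]
contact_force: [0.1, -0.4, -3.9]
grip_width: 0.0225
gripper_force: 39.5
```

Emit:
move_arm([
  {"dx": 0, "dy": -0.07, "dz": 0, "wx": 0, "wy": 0, "wz": 0, "jaw": 255},
  {"dx": 0, "dy": 0, "dz": 0, "wx": 0, "wy": 0, "wz": 0, "jaw": 255},
  {"dx": 0, "dy": 0, "dz": 0, "wx": 0, "wy": 0, "wz": 0, "jaw": 255},
])

```text
clock: 13.18
eef_pos: [0.61, 0.0414, 0.059]
ee_rot: [-2.139, 2.301, 0.0]
contact_force: [0.5, -0.4, -3.9]
grip_width: 0.0226
gripper_force: 39.5
```

Emit:
move_arm([
  {"dx": 0, "dy": -0.06, "dz": 0, "wx": 0, "wy": 0, "wz": 0, "jaw": 255},
  {"dx": 0, "dy": 0, "dz": 0, "wx": 0, "wy": 0, "wz": 0, "jaw": 255},
  {"dx": 0, "dy": 0, "dz": 0, "wx": 0, "wy": 0, "wz": 0, "jaw": 255},
])

```text
clock: 13.43
eef_pos: [0.6119, 0.0412, 0.0592]
ee_rot: [-2.139, 2.301, -0.0]
contact_force: [0.4, -0.0, -4.3]
grip_width: 0.0227
gripper_force: 39.5
```

Emit:
move_arm([
  {"dx": 0, "dy": -0.05, "dz": 0, "wx": 0, "wy": 0, "wz": 0, "jaw": 255},
  {"dx": 0, "dy": 0, "dz": 0, "wx": 0, "wy": 0, "wz": 0, "jaw": 255},
  {"dx": 0, "dy": 0, "dz": 0, "wx": 0, "wy": 0, "wz": 0, "jaw": 255},
])

```text
clock: 13.68
eef_pos: [0.6134, 0.0411, 0.0592]
ee_rot: [-2.139, 2.301, -0.0]
contact_force: [0.3, -0.4, -4.4]
grip_width: 0.0226
gripper_force: 39.5
```

Emit:
move_arm([
  {"dx": 0, "dy": -0.05, "dz": 0, "wx": 0, "wy": 0, "wz": 0, "jaw": 255},
  {"dx": 0, "dy": 0, "dz": 0, "wx": 0, "wy": 0, "wz": 0, "jaw": 255},
  {"dx": 0, "dy": 0, "dz": 0, "wx": 0, "wy": 0, "wz": 0, "jaw": 255},
])

```text
clock: 13.93
eef_pos: [0.6142, 0.0409, 0.059]
ee_rot: [2.138, -2.3, -0.001]
contact_force: [-1.2, 0.6, -3.4]
grip_width: 0.0228
gripper_force: 39.6
```

Force is starting to build: x is now −1.2 N with only 0.8 mm of travel. Continuing.

Emit:
move_arm([
  {"dx": 0, "dy": -0.04, "dz": 0, "wx": 0, "wy": 0, "wz": 0, "jaw": 255},
  {"dx": 0, "dy": 0, "dz": 0, "wx": 0, "wy": 0, "wz": 0, "jaw": 255},
  {"dx": 0, "dy": 0, "dz": 0, "wx": 0, "wy": 0, "wz": 0, "jaw": 255},
])

```text
clock: 14.18
eef_pos: [0.6147, 0.0407, 0.059]
ee_rot: [2.137, -2.299, -0.002]
contact_force: [-4.8, -0.0, -2.0]
grip_width: 0.0228
gripper_force: 39.8
```

Emit:
move_arm([
  {"dx": 0, "dy": -0.04, "dz": 0, "wx": 0, "wy": 0, "wz": 0, "jaw": 255},
  {"dx": 0, "dy": 0, "dz": 0, "wx": 0, "wy": 0, "wz": 0, "jaw": 255},
  {"dx": 0, "dy": 0, "dz": 0, "wx": 0, "wy": 0, "wz": 0, "jaw": 255},
])

```text
clock: 14.43
eef_pos: [0.6152, 0.0405, 0.0591]
ee_rot: [2.136, -2.299, -0.004]
contact_force: [-6.4, 0.8, 1.0]
grip_width: 0.0229
gripper_force: 40.3
```

It is firmly on the stop (−6 N, no more travel). I'll seat it down and open slowly.

Emit:
move_arm([
  {"dx": 0, "dy": 0, "dz": 0.05, "wx": 0, "wy": 0, "wz": 0, "jaw": 255},
  {"dx": 0, "dy": 0, "dz": 0, "wx": 0, "wy": 0, "wz": 0, "jaw": 255},
  {"dx": 0, "dy": 0, "dz": 0, "wx": 0, "wy": 0, "wz": 0, "jaw": 170},
  {"dx": 0, "dy": 0, "dz": 0, "wx": 0, "wy": 0, "wz": 0, "jaw": 155},
  {"dx": 0, "dy": 0, "dz": 0, "wx": 0, "wy": 0, "wz": 0, "jaw": 140},
  {"dx": 0, "dy": 0, "dz": 0, "wx": 0, "wy": 0, "wz": 0, "jaw": 120},
  {"dx": 0, "dy": 0, "dz": 0, "wx": 0, "wy": 0, "wz": 0, "jaw": 80},
  {"dx": 0, "dy": 0, "dz": 0, "wx": 0, "wy": 0, "wz": 0, "jaw": 40},
  {"dx": 0, "dy": 0, "dz": 0, "wx": 0, "wy": 0, "wz": 0, "jaw": 0},
  {"dx": 0, "dy": 0, "dz": 0, "wx": 0, "wy": 0, "wz": 0, "jaw": 0},
  {"dx": 0, "dy": 0, "dz": 0, "wx": 0, "wy": 0, "wz": 0, "jaw": 0},
])

```text
clock: 15.35
eef_pos: [0.6172, 0.0408, 0.0577]
ee_rot: [-2.139, 2.301, -0.0]
contact_force: [-0.1, 0.1, -0.5]
grip_width: 0.0859
gripper_force: 0.0
```

Emit:
move_arm([
  {"dx": 0, "dy": 0, "dz": -0.5, "wx": 0, "wy": 0, "wz": 0, "jaw": 0},
  {"dx": 0, "dy": 0, "dz": -0.9, "wx": 0, "wy": 0, "wz": 0, "jaw": 0},
  {"dx": 0, "dy": 0, "dz": -0.9, "wx": 0, "wy": 0, "wz": 0, "jaw": 0},
  {"dx": 0, "dy": 0, "dz": -0.9, "wx": 0, "wy": 0, "wz": 0, "jaw": 0},
  {"dx": 0, "dy": 0, "dz": -0.9, "wx": 0, "wy": 0, "wz": 0, "jaw": 0},
  {"dx": 0, "dy": 0, "dz": -0.9, "wx": 0, "wy": 0, "wz": 0, "jaw": 0},
  {"dx": 0, "dy": 0, "dz": 0, "wx": 0, "wy": 0, "wz": 0, "jaw": 0},
  {"dx": 0, "dy": 0, "dz": 0, "wx": 0, "wy": 0, "wz": 0, "jaw": 0},
])

```text
clock: 16.02
eef_pos: [0.6181, 0.0411, 0.2099]
ee_rot: [-2.136, 2.298, -0.003]
contact_force: [0.5, -0.9, -1.0]
grip_width: 0.0858
gripper_force: 0.0
```

Released and clear. I have no picture views left, so I'll check the standing position by code: fit the projected stem silhouette to the brass-coloured pixels in both cameras.

```bash
cat > v.py <<'E'
from rig import optics
from h import *
a=np.radians(-4.2);Rl=np.array([[np.cos(a),-np.sin(a)],[np.sin(a),np.cos(a)]])
th=np.linspace(0,2*np.pi,40)
for n,o in(("side",(.6113,.0411)),("scene",(.6149,.0393))):
    c=optics.capture(n);im=c["image"];hsv=cv2.cvtColor(im,cv2.COLOR_RGB2HSV)
    K=np.array([[c["fx"],0,c["cx"]],[0,c["fy"],c["cy"]],[0,0,1.]]);rv=cv2.Rodrigues(np.array(c["R"]))[0]
    def sil(x,y,lx,ly,r=.012):
        P=[]
        for z,ex,ey in((.04,0,0),(.11,lx,ly)):
            q=np.array(o)+Rl@[x+ex,y+ey];P+=[(q[0]+r*np.cos(t),q[1]+r*np.sin(t),z) for t in th]
        p=cv2.projectPoints(np.array(P),rv,np.array(c["t"],float),K,np.array(c["D"],float))[0]
        m=np.zeros(im.shape[:2],np.uint8);cv2.fillConvexPoly(m,cv2.convexHull((p*16).round().astype(np.int32)),1,shift=4);return m>0
    ref=sil(0,0,0,0);print(n,"median HSV in home silhouette",np.median(hsv[ref],0))
    b=(np.abs(hsv[...,0].astype(int)-np.median(hsv[ref][:,0]))<=3)&(hsv[...,1]>100)
    roi=cv2.dilate(ref.astype(np.uint8),np.ones((41,41)))>0;b&=roi
    best=[]
    for x in np.arange(-.012,.0121,.002):
      for y in np.arange(-.01,.0101,.002):
        for lx in(-.01,0,.01):
          for ly in(-.01,0,.01):
            m=sil(x,y,lx,ly);best.append(((m&b).sum()/(m|b).sum(),x,y,lx,ly))
    best.sort(reverse=True);print(np.round(best[:4],3).tolist())
E
python3 v.py
```

```text
side median HSV in home silhouette [ 21. 161. 100.]
[[0.472, -0.01, 0.01, 0.0, 0.0], [0.472, -0.01, 0.01, 0.01, -0.01], [0.469, -0.008, 0.01, 0.0, 0.0], [0.469, -0.008, 0.01, 0.01, -0.01]]
scene median HSV in home silhouette [ 19. 154. 103.]
[[0.5, 0.01, -0.01, 0.0, 0.0], [0.496, 0.01, -0.01, -0.01, 0.01], [0.495, 0.012, -0.01, -0.01, 0.01], [0.486, 0.008, -0.01, 0.0, 0.0]]
```

Inconclusive: the arm's shadow and the yellow strips confuse the mask. I'll move the arm aside, which the hand-in needs anyway, and difference against the first pictures.

Emit:
move_arm([
  {"dx": 0, "dy": 0, "dz": -0.9, "wx": 0, "wy": 0, "wz": 0, "jaw": 0},
  {"dx": 0.9, "dy": 0.3, "dz": 0, "wx": 0, "wy": 0, "wz": 0, "jaw": 0},
  {"dx": 0.9, "dy": 0.3, "dz": 0, "wx": 0, "wy": 0, "wz": 0, "jaw": 0},
  {"dx": 0.9, "dy": 0.3, "dz": 0, "wx": 0, "wy": 0, "wz": 0, "jaw": 0},
  {"dx": 0.9, "dy": 0.3, "dz": 0, "wx": 0, "wy": 0, "wz": 0, "jaw": 0},
  {"dx": 0.9, "dy": 0.3, "dz": 0, "wx": 0, "wy": 0, "wz": 0, "jaw": 0},
  {"dx": 0.9, "dy": 0.3, "dz": 0, "wx": 0, "wy": 0, "wz": 0, "jaw": 0},
  {"dx": 0.9, "dy": 0.3, "dz": 0, "wx": 0, "wy": 0, "wz": 0, "jaw": 0},
  {"dx": 0.9, "dy": 0.3, "dz": 0, "wx": 0, "wy": 0, "wz": 0, "jaw": 0},
  {"dx": 0.9, "dy": 0.3, "dz": 0, "wx": 0, "wy": 0, "wz": 0, "jaw": 0},
  {"dx": 0.9, "dy": 0.3, "dz": 0, "wx": 0, "wy": 0, "wz": 0, "jaw": 0},
  {"dx": 0.9, "dy": 0.3, "dz": 0, "wx": 0, "wy": 0, "wz": 0, "jaw": 0},
])

```text
clock: 17.12
eef_pos: [0.4953, -0.2491, 0.233]
ee_rot: [2.138, -2.3, -0.004]
contact_force: [0.1, 0.3, 0.2]
grip_width: 0.0854
gripper_force: 0.0
```

Emit:
move_arm([
  {"dx": 0.9, "dy": 0.3, "dz": 0, "wx": 0, "wy": 0, "wz": 0, "jaw": 0},
  {"dx": 0.9, "dy": 0.3, "dz": 0, "wx": 0, "wy": 0, "wz": 0, "jaw": 0},
  {"dx": 0.9, "dy": 0.3, "dz": 0, "wx": 0, "wy": 0, "wz": 0, "jaw": 0},
  {"dx": 0.9, "dy": 0.3, "dz": 0, "wx": 0, "wy": 0, "wz": 0, "jaw": 0},
  {"dx": 0.9, "dy": 0.3, "dz": 0, "wx": 0, "wy": 0, "wz": 0, "jaw": 0},
  {"dx": 0.9, "dy": 0.3, "dz": 0, "wx": 0, "wy": 0, "wz": 0, "jaw": 0},
  {"dx": 0, "dy": 0, "dz": 0, "wx": 0, "wy": 0, "wz": 0, "jaw": 0},
])

```text
clock: 17.7
eef_pos: [0.4286, -0.4088, 0.2325]
ee_rot: [2.132, -2.305, -0.006]
contact_force: [0.6, 0.7, 0.3]
grip_width: 0.0856
gripper_force: 0.0
```

```bash
python3 - <<'E'
s=open("v.py").read()
s=s.replace("from h import *","from h import *\nimport pickle\nd0=pickle.load(open('d0.pkl','rb'))")
s=s.replace("b=(np.abs","df=np.abs(im.astype(int)-d0[n]['image']).max(2);q=im.astype(int);b=(df>40)&(q[...,0]>q[...,1]*1.15)&(q[...,0]>q[...,2]*1.4)#")
s=s.replace("b&=roi","b&=roi;print(b.sum(),ref.sum())\n    cv2.imwrite(f'pics/m_{n}.png',np.uint8(b)*255);cv2.imwrite(f'pics/f_{n}.png',im[:,:,::-1])\n    ys,xs=np.nonzero(b);print(xs.min(),xs.max(),ys.min(),ys.max())\n    ry,rx=np.nonzero(ref);print(rx.min(),rx.max(),ry.min(),ry.max())")
s=s.replace("b&=roi","b&=(hsv[...,1]>100)&roi",1)
open("v2.py","w").write(s)
E
python3 v2.py
```

```text
side median HSV in home silhouette [ 21. 160. 103.]
860 711
192 228 180 239
196 217 178 222
[[0.466, -0.01, 0.01, 0.0, 0.0], [0.458, -0.008, 0.01, 0.0, 0.0], [0.457, -0.01, 0.01, 0.01, -0.01], [0.455, -0.012, 0.008, 0.01, 0.0]]
scene median HSV in home silhouette [ 19. 154. 102.]
797 634
342 374 193 248
351 372 192 233
[[0.591, 0.01, -0.01, 0.0, 0.0], [0.584, 0.01, -0.01, -0.01, 0.01], [0.583, 0.012, -0.01, -0.01, 0.01], [0.576, 0.008, -0.01, 0.0, 0.0]]
```

```bash
python3 - <<'E'
import cv2,numpy as np,pickle
from h import *
d=pickle.load(open("d0.pkl","rb"));th=np.linspace(0,2*np.pi,40)
a=np.radians(-4.2);Rl=np.array([[np.cos(a),-np.sin(a)],[np.sin(a),np.cos(a)]])
for n,o in(("side",(.6113,.0411)),("scene",(.6149,.0393))):
    c=d[n];im=cv2.imread(f"pics/f_{n}.png");m=cv2.imread(f"pics/m_{n}.png",0)>0
    df=np.abs(im.astype(int)-c["image"][:,:,::-1]).max(2)>40
    K=np.array([[c["fx"],0,c["cx"]],[0,c["fy"],c["cy"]],[0,0,1.]]);rv=cv2.Rodrigues(np.array(c["R"]))[0]
    def sil(x,y):
        q=np.array(o)+Rl@[x,y];P=[(q[0]+.012*np.cos(t),q[1]+.012*np.sin(t),z) for z in(.04,.11) for t in th]
        p=cv2.projectPoints(np.array(P),rv,np.array(c["t"],float),K,np.array(c["D"],float))[0]
        s=np.zeros(m.shape,np.uint8);cv2.fillConvexPoly(s,cv2.convexHull((p*16).round().astype(np.int32)),1,shift=4);return s
    S={k:sil(*k) for k in((0,0),(-.01,0),(0,.005))}
    e=lambda r:(np.nonzero(r)[0][[0,-1]].tolist() if r.any() else None)
    for y in range(170,236,6):print(n,y,"brass",e(m[y]),"diff",e(df[y,180:390]),*[f"{k}:{e(S[k][y])}" for k in S])
    print({k:e(S[k].any(1)) for k in S},"mask rows",e(m.any(1)))
E
```

```text
side 170 brass None diff [119, 186] (0, 0):None (-0.01, 0):None (0, 0.005):None
side 176 brass None diff [105, 174] (0, 0):None (-0.01, 0):None (0, 0.005):None
side 182 brass [197, 210] diff [16, 165] (0, 0):[197, 212] (-0.01, 0):[204, 217] (0, 0.005):[196, 210]
side 188 brass [198, 211] diff [17, 171] (0, 0):[197, 213] (-0.01, 0):[202, 218] (0, 0.005):[195, 211]
side 194 brass [199, 212] diff [18, 171] (0, 0):[198, 214] (-0.01, 0):[203, 219] (0, 0.005):[196, 212]
side 200 brass [200, 213] diff [19, 166] (0, 0):[199, 215] (-0.01, 0):[204, 220] (0, 0.005):[197, 213]
side 206 brass [200, 214] diff [20, 144] (0, 0):[200, 215] (-0.01, 0):[205, 220] (0, 0.005):[198, 213]
side 212 brass [214, 215] diff [34, 150] (0, 0):[201, 216] (-0.01, 0):[206, 221] (0, 0.005):[199, 214]
side 218 brass [207, 215] diff [27, 156] (0, 0):[202, 216] (-0.01, 0):[207, 222] (0, 0.005):[200, 215]
side 224 brass [197, 226] diff [17, 162] (0, 0):None (-0.01, 0):[211, 216] (0, 0.005):[205, 208]
side 230 brass [193, 228] diff [13, 170] (0, 0):None (-0.01, 0):None (0, 0.005):None
{(0, 0): [178, 222], (-0.01, 0): [180
[... 485 characters left out ...]
ss [357, 371] diff [21, 191] (0, 0):[356, 371] (-0.01, 0):[351, 366] (0, 0.005):[358, 373]
scene 206 brass [355, 369] diff [22, 189] (0, 0):[355, 370] (-0.01, 0):[350, 365] (0, 0.005):[357, 372]
scene 212 brass [354, 368] diff [26, 188] (0, 0):[353, 369] (-0.01, 0):[349, 364] (0, 0.005):[355, 371]
scene 218 brass [356, 367] diff [24, 187] (0, 0):[352, 367] (-0.01, 0):[348, 362] (0, 0.005):[354, 369]
scene 224 brass [352, 370] diff [25, 190] (0, 0):[351, 366] (-0.01, 0):[347, 361] (0, 0.005):[353, 368]
scene 230 brass [346, 374] diff [25, 194] (0, 0):[352, 365] (-0.01, 0):[355, 355] (0, 0.005):[355, 366]
{(0, 0): [192, 233], (-0.01, 0): [189, 230], (0, 0.005): [191, 232]} mask rows [193, 248]
```

The stem edges match the home, upright silhouette to within about 1 px (under 2 mm) in both cameras, along the whole stem. Handing in.

```bash
python3 -c "
from rig import ctrl;print(ctrl.sign_off())"
```

```text
the job is handed in; nothing more can be done
None
```

The small brass spindle is released and standing upright, home against the end stop of the farther yellow lane; I handed the job in about 18 s into the 40 s limit, with the gripper clear and the steel and black spindles never touched.

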